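Dock the inspection lamp and put the wrench in its tray

TASK

The orange inspection lamp has been left in one compartment of the blue tool tray: lift it out and set it back on its grey charging cradle, fully home in both forks, with the groove of its handle in the orange fork and its head in the black one. Then lay the wrench flat in the compartment this has freed, with its open jaw in the wide end. Leave the ratchet, spray can, oil bottle and socket where they are.

Things in the scene. Friction and masses are not known exactly. Their poses are not given: they have to be found in the camera images.
- lamp: Loose cordless inspection lamp, a bar 220 long, flat underside, 0.22 kg. Origin: centre of the underside; x from handle to head, z up. Orange handle x -110 to 0, 30 wide (y), 28 high, with a black groove at x -90 to -72 (there 20 wide, z 6 to 26). Black head with white lens on top, x 0 to 110, 24 wide, 20 high. Starts flat in one tray compartment, handle in the wide end.
- lamp_grip (a point): On the lamp's handle at x -20, 23 above its underside: a good place for the TCP, fingers closing along lamp y; there the tray is open for the fingers, and on the cradle it lies between the forks.
- cradle: Fixed charging cradle. Grey base 230 x 75 x 15 high, two forks 10 thick (x), open above. Origin: centre of the underside; x along the base. Orange fork at x -81, by a green light: slot 24 wide for the lamp's groove, slot floor z 50, tips z 78. Black fork at x 60: slot 28 wide for the lamp's head, floor z 44, tips z 72. Prongs 16 high, then flared lips. Between the forks a black block up to z 27.
- cradle_seat (a point): On the cradle, 44 above its underside: where the lamp's origin lies when fully home, lamp x along cradle x. Play: 4 mm either way along x, 2 mm in y. Only with the groove in its fork can the lamp sink home.
- tray: Fixed blue tool tray, 248 x 124 x 18 high, grey floor 5 thick. Origin: centre of the underside; x along its two compartments, each 236 long: wide end x -118 to -50, 46 wide; narrow end x 40 to 118, 34 wide; walls 13 above the floor. From x -50 to 40 there are no walls, for the fingers. One compartment holds the ratchet, the other the lamp at the start.
- tray_bay_left (a point): Centre of the floor of the tray's +y compartment (tray y +33, z 5); the origin of a lamp or wrench put there lies here. Axes as the tray.
- tray_bay_right (a point): Centre of the floor of the tray's -y compartment (tray y -33, z 5); likewise. Axes as the tray.
- wrench: Loose steel combination wrench, 220 long, 0.18 kg, flat on the table. Origin: centre of the underside; x from open jaw to ring, z up. Jaw x -110 to -68, 40 wide, 12 thick (too wide for a narrow end). Shaft 14 wide, z 1.5 to 10.5. Ring 28 across at x 96, 12 thick. Grasp across the shaft at x -36 to 26 (the tray leaves finger room there), TCP 23 above the underside.
- ratchet: Bystander: ratchet lying in the other tray compartment; round head 34 across, 22 high at x -85, neck 14 wide, black handle 22 wide, 20 high, x -15 to 100. Origin: centre below; x from head to handle.
- spray_can: Bystander: upright spray can with a red band, 60 across, 160 high, 16 to 19 cm from the cradle's centre beyond its +x end. Origin: centre of the underside.
- oil_bottle: Bystander: upright white oil bottle with a red cap, 56 across, 130 high, beyond the tray's narrow end. Origin: centre of the underside.
- socket: Bystander: deep socket 26 across, 60 high, standing close beside the wrench shaft (wrench x -40 to 40, y 34 to 50), in the way of a finger there: grasp the shaft elsewhere. Origin: centre of the underside.
Not all that is in view belongs to the job. Leave any pink or yellow look-alike of the wrench alone.

How it is judged:
By the outcome, as a careful person would: the job done as asked, in the order asked, and still so for the second after the job is handed in, with the robot touching nothing.
It also fails if it takes over 72 s, if anything falls off the work surface, if the arm or the gripper's body presses on something with over 40 N, if the wrist force passes 120 N, or if a joint passes its speed limit or range.

ROBOT

A 6-joint arm with a two-finger parallel gripper is mounted at the origin on the work surface. World frame = base frame: x ahead of the robot, y to its left, z up, the work surface at z = 0. Lengths are in m, angles in rad, forces in N, time in s.
With the tool pointing down it reaches from about 0.2 to 0.875 m from the base axis. Payload 3.4 kg.
Tool frame: the origin (TCP) lies between the finger pads, 19 mm behind the fingertips; this is the grasp point; x points along the fingers, y is the direction in which the jaws open and shut, and the axes are right-handed (so a half turn about x gives the same grasp; the last joint's range is limited). The gripper opens to 94 mm and grips with 3 to 60 N. Pads are 16 mm wide; open, the fingers measure 119 mm over their backs; the gripper's body (75 mm by 177 mm) begins 78 mm behind the grasp point.
Start: joints at [1.109, 0.276, 1.505, -0, 1.361, -0.121], TCP at [0.192, 0.542, 0.224] pointing down, gripper open.
Joint ranges: [-2.89, 2.89], [-0.75, 2.08], [0.22, 2.7], [-1.18, 4.32], [0.11, 2.71], [-2.7, 2.7]. Speed limits (rad/s): [2.57, 2.57, 3.14, 3.14, 3.14, 3.14].

INTERFACE

Orientations are given as a unit quaternion [x, y, z, w].
In Python, from plant import manip gives the robot as it stands.
- The arm moves only by the tool play_rows, never from a script. Its argument "deltas" is a list of rows, each a list of 2 entries, a list of its own where there are three numbers: the shift along the world's x, y, z in cm, then the turn about the world's z in rad. In form: [[[dx, dy, dz], roll], ...]. A call has 1 to 20 rows; each row shifts and turns the commanded pose from where the row before left it; what a row does not reach is not made up. A row lasts 1/8 s, in which the tool goes at most 62.5 mm and 10.7 degrees, less where a joint would pass 70% of its speed; a pose out of reach is approached as far as the arm can. A call with a gripper value outside its range is refused whole. "fingers" is the closure, from -1 (fully open) to 1 (shut), set as the call begins (left out, the last holds). The fingers move at their own pace and stop on an object; "grip_force" is the grip in N (left out, the last holds). Time passes only in rows, so rows that do not move let the fingers close. It gives the time, the measured TCP pose, the force and the opening at its end, in the units of the state.
- manip.read_state(): the state, without advancing time (a new reading comes with each control period).
- manip.read_camera(name): name is "side" or "top"; returns the picture (400x640x3 uint8, red, green, blue); there is no depth.
- manip.camera_info(name): a dict with "K" (3x3 intrinsics, pixels), "position" and "rotation" of the camera in the world. Camera axes: x right, y up, looking along -z (the intrinsics and any distortion apply to the point x, -y, -z); pixel columns grow to the right and rows downward; lengths in m; the calibration is good to about 2 mm. A picture is of the moment at which its call begins. camera_info takes no time and is no camera call.
- manip.finish_job(): hands the job in, once; it reports no verdict.
The state is a dict: "t": time; "q": joint angles; "joint_velocities": joint speeds; "tau": joint torques, N m; "position": TCP position; "eef_rot": TCP orientation; "contact_force": force on the tool from outside, world axes, zero at the start; "torque": the same for the moment, N m; "grip_width": opening from 0.0 (shut) to 1.0 (fully open).
Only numpy, scipy, OpenCV 4.12 (cv2) and the standard library are available. Lean on these libraries where they do the work, as an engineer would, in place of code of your own. Each camera call takes 0.05 s, during which the arm holds its last target. There are 200 camera calls.

## Working session

There is one attempt and no reset: what is moved stays moved. The work goes in short steps, Python scripts to look and compute and a tool call to move; the robot and the scene stay as the last step left them, time stands still between calls to the robot, and variables do not carry over. Pictures are saved under pics/ and viewed, about 8 in all and at most 12, crops included, and the job is handed in when it is done.

Besides the shell and the picture viewer there is one more tool, called after ">>>" as name(argument=value, ...) on one line, values as JSON. play_rows: Moves the arm, as the interface text tells. Its arguments: {"type":"object","properties":{"deltas":{"type":"array","items":{"type":"array"}},"fingers":{"type":"number"},"grip_force":{"type":"number"}},"required":["deltas"]}

```bash
mkdir -p pics; cat > h.py <<'E'
import numpy as np, cv2
from plant import manip
def snap(cam,name):
    im=np.asarray(manip.read_camera(cam)); cv2.imwrite(f'pics/{name}.png',im[:,:,::-1]); return im
def ray(cam,u,v):
    i=manip.camera_info(cam);K=np.array(i['K']);d=np.array([(u-K[0,2])/K[0,0],-(v-K[1,2])/K[1,1],-1.])
    return np.array(i['position']),np.array(i['rotation'])@d
def onz(cam,u,v,z):
    p,d=ray(cam,u,v);return p+d*(z-p[2])/d[2]
def proj(cam,P):
    i=manip.camera_info(cam);K=np.array(i['K']);c=np.array(i['rotation']).T@(np.array(P)-np.array(i['position']))
    return K[0,0]*c[0]/-c[2]+K[0,2], K[1,1]*-c[1]/-c[2]+K[1,2]
E
python3 - <<'E'
from h import *
for c in('top','side'):
    print(manip.camera_info(c)); snap(c,c+'0')
print(manip.read_state())
E
```

```text
{'K': array([[478.44812434,   0.        , 321.3372258 ],
       [  0.        , 478.44812434, 209.5866364 ],
       [  0.        ,   0.        ,   1.        ]]), 'position': array([0.34500226, 0.00684323, 1.54643898]), 'rotation': array([ 0.02845131, -0.04051295, -0.69683   ,  0.7155258 ])}
{'K': array([[505.850161  ,   0.        , 319.57323306],
       [  0.        , 505.850161  , 198.58322122],
       [  0.        ,   0.        ,   1.        ]]), 'position': array([ 0.16678679, -1.02954253,  0.67532147]), 'rotation': array([ 0.49227377, -0.08262305, -0.12009342,  0.85814774])}
{'t': 0.1, 'q': array([ 1.10898022e+00,  2.76545126e-01,  1.50598165e+00,  7.66018350e-06,
        1.36066983e+00, -1.21032454e-01]), 'joint_velocities': array([ 0.00049733, -0.00144087, -0.00371055, -0.00051989, -0.00016477,
        0.00011095]), 'tau': array([ 1.31752833e-03, -4.05450654e+01, -2.37781298e+01,  7.02141481e-02,
        2.98552460e-02, -4.63480228e-05]), 'position': array([0.19199503, 0.54151489, 0.22349349]), 'eef_rot': array([ 0.11936115,  0.69703189, -0.12044598,  0.69670096]), 'contact_force': array([ 1.19495259, -0.22537156,  0.03862386]), 'torque': array([ 0.02083656, -0.00261345, -0.01305975]), 'grip_width': 1.0024199263704894}
```

Rotation is a quaternion; fix the helper.

```bash
sed -i "s/np.array(i\['rotation'\])/R.from_quat(i['rotation']).as_matrix()/; 1a from scipy.spatial.transform import Rotation as R" h.py; cat h.py|grep rot
```

```text
return np.array(i['position']),R.from_quat(i['rotation']).as_matrix()@d
    i=manip.camera_info(cam);K=np.array(i['K']);c=R.from_quat(i['rotation']).as_matrix().T@(np.array(P)-np.array(i['position']))
```

View pics/top0.png

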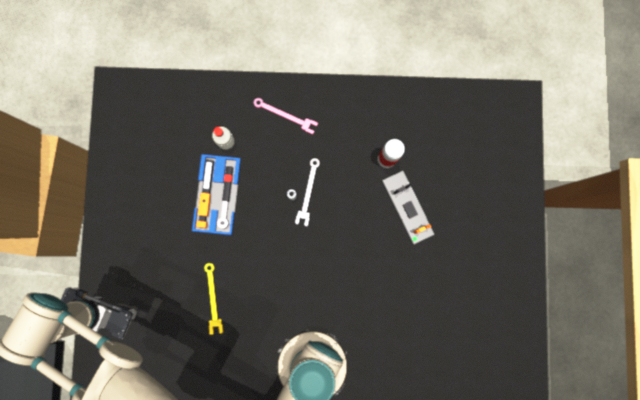

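View pics/side0.png

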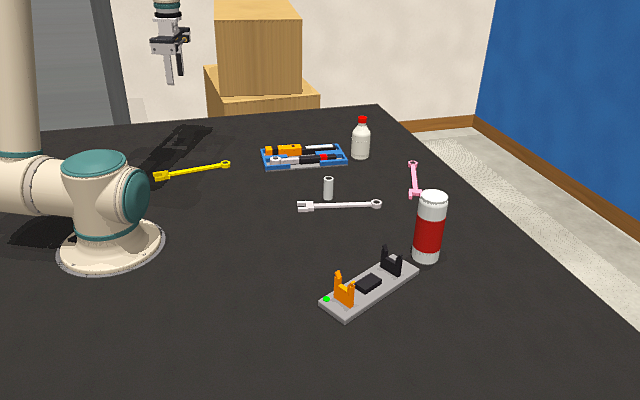

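Top view: the lamp lies in the tray's +y (left) bay at about (206,193), with the ratchet beside it. The wrench runs from jaw (302,220) to ring (315,162), with the socket at (291,194). The cradle is at (408,208), orange fork at (421,230), and the spray can is beyond its black end. Next I'll measure these.

```bash
cat > meas.py <<'E'
from h import *
def comp(m,roi):
    x0,y0,x1,y1=roi; k=np.zeros(m.shape,np.uint8); k[y0:y1,x0:x1]=m[y0:y1,x0:x1]; return k
def rect(m,z,cam='top'):
    ys,xs=np.nonzero(m); P=np.array([onz(cam,x,y,z)[:2] for x,y in zip(xs,ys)]).astype(np.float32)
    (c,s,a)=cv2.minAreaRect(P*1000); return P,np.round(c,1),np.round(s,1),round(a,2)
def axis(P):
    c=P.mean(0);u=np.linalg.svd(P-c,full_matrices=False)[2][0]; u=u*np.sign(u[0]); return c,u,np.degrees(np.arctan2(u[1],u[0]))
E
python3 - <<'E'
from meas import *
im=cv2.imread('pics/top0.png');hsv=cv2.cvtColor(im,cv2.COLOR_BGR2HSV);H,S,V=cv2.split(hsv)
def go(n,m,roi,z):
    k=comp(m.astype(np.uint8),roi);P,c,s,a=rect(k,z);print(n,len(P),'rect',c,s,a,'mean',np.round(axis(P)[0]*1000,1),'ang',round(axis(P)[2],2))
go('tray',(H>100)&(H<125)&(S>120)&(V>80),(180,140,250,245),.018)
go('lamp handle',(H>8)&(H<32)&(S>150)&(V>120),(190,180,214,240),.028)
go('lamp lens',(S<40)&(V>215),(198,155,215,190),.02)
go('wrench',(S<50)&(V>120),(290,150,325,232),.011)
go('wrench excl',(S<50)&(V>120),(297,150,325,232),.011)
go('socket',(S<50)&(V>120),(283,185,297,203),.06)
go('cradle',(S<60)&(V>110),(378,165,440,248),.015)
go('orange fork',(H>3)&(H<32)&(S>150)&(V>120),(405,215,440,248),.078)
go('green',(H>50)&(H<80)&(S>120)&(V>120),(400,215,440,248),.017)
big=cv2.resize(np.hstack([im[145:245,185:250],im[145:245,280:330],im[135:245,375:440][:100]]),None,fx=4,fy=4,interpolation=cv2.INTER_CUBIC);cv2.imwrite('pics/c1.png',big);print(big.shape)
E
```

```text
tray 904 rect [536.2 321.9] [130.1 253.2] 85.93 mean [557.  321.5] ang -4.24
lamp handle 276 rect [483.5 358.3] [ 31.4 109.6] 85.7 mean [487.2 357.3] ang -4.47
lamp lens 156 rect [594.9 348.1] [88.3 35.1] 2.71 mean [594.7 351.8] ang -0.01
wrench 563 rect [557.1  46.4] [ 78.4 224.1] 81.33 mean [546.   32.4] ang -11.14
wrench excl 500 rect [554.4  28.7] [ 42.6 224.1] 81.33 mean [548.6  27.2] ang -9.99
socket 73 rect [538.8  78. ] [28.4 28.2] 1.61 mean [538.4  78.8] ang 23.18Traceback (most recent call last):
  File "<stdin>", line 11, in <module>
  File "<stdin>", line 4, in go
  File "meas.py", line 5, in rect
    ys,xs=np.nonzero(m); P=np.array([onz(cam,x,y,z)[:2] for x,y in zip(xs,ys)]).astype(np.float32)
                                     ~~~^^^^^^^^^^^
  File "h.py", line 10, in onz
    p,d=ray(cam,u,v);return p+d*(z-p[2])/d[2]
        ~~~^^^^^^^^^
  File "h.py", line 7, in ray
    i=manip.camera_info(cam);K=np.array(i['K']);d=np.array([(u-K[0,2])/K[0,0],-(v-K[1,2])/K[1,1],-1.])
ValueError: time passes only in moves, steps and waits
```

```bash
cat >> h.py <<'E'
INFO={}
def info(c):
    if c not in INFO: INFO[c]=manip.camera_info(c)
    return INFO[c]
E
sed -i "s/i=manip.camera_info(cam)/i=info(cam)/" h.py
cat > m1.py <<'E'
from meas import *
im=cv2.imread('pics/top0.png');hsv=cv2.cvtColor(im,cv2.COLOR_BGR2HSV);H,S,V=cv2.split(hsv)
def go(n,m,roi,z):
    k=comp(m.astype(np.uint8),roi);P,c,s,a=rect(k,z);print(n,len(P),'rect',c,s,a,'mean',np.round(axis(P)[0]*1000,1),'ang',round(axis(P)[2],2))
go('cradle',(S<60)&(V>110),(381,170,440,248),.015)
go('orange fork',(H>3)&(H<32)&(S>150)&(V>120),(405,215,440,248),.078)
go('green',(H>50)&(H<80)&(S>120)&(V>120),(400,215,440,248),.017)
big=cv2.resize(np.hstack([im[145:245,185:250],im[145:245,280:330],im[150:250,375:440]]),None,fx=4,fy=4,interpolation=cv2.INTER_CUBIC);cv2.imwrite('pics/c1.png',big);print(big.shape)
E
python3 m1.py
```

```text
cradle 1437 rect [ 512.8 -297.2] [231.8  77.7] 27.31 mean [ 516.3 -294. ] ang 26.93
orange fork 45 rect [ 439.8 -329.5] [ 9.6 54.6] 26.01 mean [ 439.3 -328.2] ang -65.91
green 6 rect [ 410.1 -316.7] [3.2 6.5] 1.5 mean [ 410.1 -316.7] ang -87.83
(400, 720, 3)
```

View pics/c1.png

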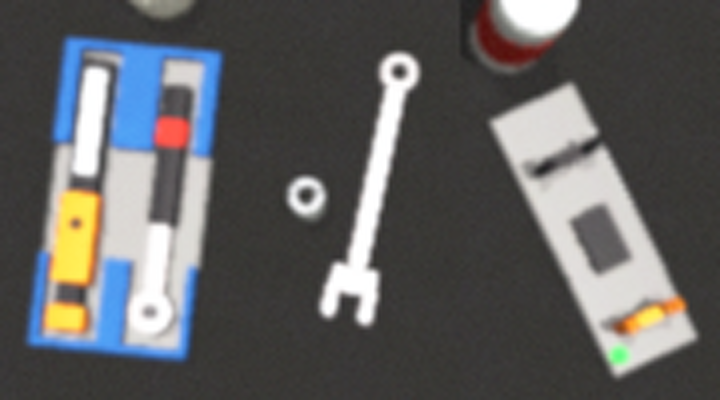

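The crop confirms the layout: the lamp handle (orange) is at the wide end, the tray's x axis points up in the image, and the cradle's green light is at the lower end. Estimates in mm:
- **Lamp grip:** (518, 356), yaw -4.2°.
- **Cradle:** (513, -297), yaw 27.3°.
- **Wrench:** (554, 29), yaw -8.7°.

The fingers go half open so they clear the ratchet.

>>> play_rows(deltas=[[[4.1, -2.3, -0.9], 0.033], [[4.1, -2.3, -0.9], 0.033], [[4.1, -2.3, -0.9], 0.033], [[4.1, -2.3, -0.9], 0.033], [[4.1, -2.3, -0.9], 0.034], [[4.1, -2.3, -0.9], 0.034], [[4.1, -2.3, -0.9], 0.034], [[3.9, -2.5, -1.0], 0.034], [[0, 0, 0], 0], [[0, 0, 0], 0]], fingers=-0.06, grip_force=25)

```text
t: 1.35
position: [0.5176, 0.3559, 0.1508]
eef_rot: [0.026, 0.707, -0.026, 0.706]
contact_force: [-0.6, -0.1, 0.4]
grip_width: 0.53
```

```bash
cat > st.py <<'E'
from h import *
def st():
    s=manip.read_state();M=R.from_quat(s['eef_rot']).as_matrix();y=M[:,1]
    a=np.degrees(np.arctan2(y[1],y[0]))-90
    print('t',round(s['t'],2),'p',np.round(s['position']*1000,1),'yaw',round((a+90)%180-90,2),'F',np.round(s['contact_force'],1),'T',np.round(s['torque'],2),'w',round(s['grip_width']*94,1),'q6',round(s['q'][5],2))
    return s
E
python3 - <<'E'
from st import *
st()
a=snap('top','top1')
b=snap('side','side1')
cv2.imwrite('pics/c2.png',np.hstack([cv2.resize(a[130:250,170:270],(500,600)),cv2.resize(b[60:180,240:300],(300,600))])[:,:,::-1])
for P in[(.5184,.3557,.028)]: print(proj('top',P),proj('side',P))
E
```

```text
t 1.35 p [517.6 355.9 150.8] yaw -4.22 F [-0.6 -0.1  0.4] T [ 0.02  0.03 -0.04] w 49.8 q6 -1.01
(np.float64(204.40690865034526), np.float64(198.75780712443432)) (np.float64(294.65804776093256), np.float64(147.3141279109385))
```

View pics/c2.png

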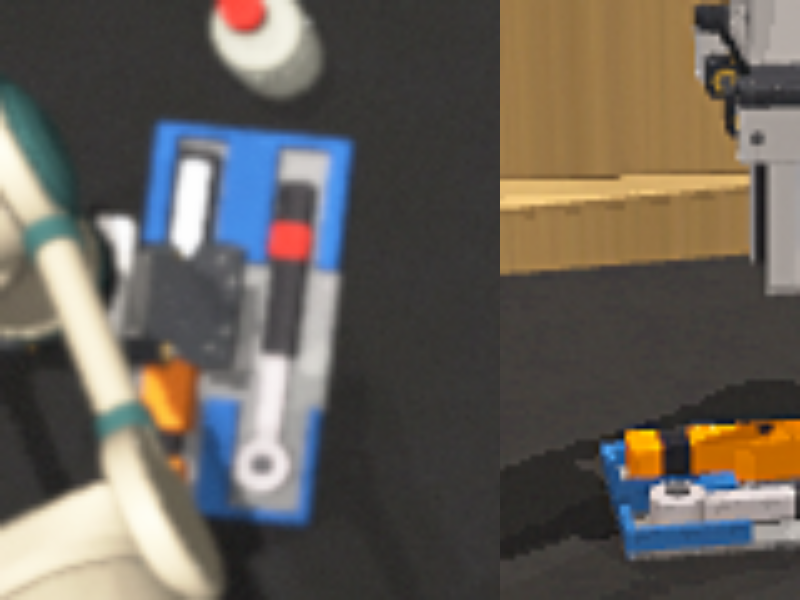

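The gripper is above the handle and the tips are clear of the ratchet. I'll descend and grip.

>>> play_rows(deltas=[[[0, 0, -3], 0], [[0, 0, -3], 0], [[0, 0, -3], 0], [[0, 0, -1.8], 0], [[0, 0, -1.0], 0], [[0, 0, -0.5], 0], [[0, 0, 0], 0]])

```text
t: 2.33
position: [0.5182, 0.3564, 0.0287]
eef_rot: [0.026, 0.706, -0.025, 0.707]
contact_force: [-0.5, 0.1, -1.4]
grip_width: 0.531
```

>>> play_rows(deltas=[[[0, 0, 0], 0], [[0, 0, 0], 0], [[0, 0, 0], 0], [[0, 0, 0], 0], [[0, 0, 0], 0], [[0, 0, 1], 0], [[0, 0, 2], 0], [[0, 0, 3], 0], [[0, 0, 4], 0], [[0, 0, 5], 0], [[0, 0, 5], 0], [[0, 0, 3], 0], [[0, 0, 0], 0]], fingers=1, grip_force=30)

```text
t: 3.95
position: [0.5191, 0.3563, 0.2606]
eef_rot: [0.027, 0.705, -0.025, 0.708]
contact_force: [0.8, -0.8, -2.7]
grip_width: 0.319
```

>>> play_rows(deltas=[[[-0.1, -2.1, 0], 0.03], [[-0.1, -4.1, 0], 0.03], [[-0.1, -4.1, 0], 0.03], [[-0.1, -4.1, 0], 0.03], [[-0.1, -4.1, 0], 0.03], [[-0.1, -4.1, 0], 0.03], [[-0.1, -4.1, 0], 0.03], [[-0.1, -4.1, 0], 0.03], [[-0.1, -4.1, 0], 0.03], [[-0.1, -4.1, 0], 0.03], [[-0.1, -4.1, 0], 0.03], [[-0.2, -4.1, 0], 0.03], [[-0.2, -4.1, 0], 0.03], [[-0.2, -4.1, 0], 0.03], [[-0.2, -4.1, 0], 0.03], [[-0.2, -4.1, 0], 0.03], [[-0.2, -2.7, 0], 0.03], [[0, 0, -4], 0.02], [[0, 0, -4], 0.02], [[0, 0, 0], 0]])

```text
t: 6.45
position: [0.4942, -0.3013, 0.1729]
eef_rot: [-0.163, 0.692, 0.167, 0.683]
contact_force: [0.1, -0.3, -1.6]
grip_width: 0.318
```

>>> play_rows(deltas=[[[0, 0, -3], 0], [[0, 0, -2], 0], [[0, 0, 0], 0], [[0, 0, 0], 0]])

```text
t: 6.95
position: [0.4983, -0.3046, 0.1296]
eef_rot: [-0.167, 0.689, 0.163, 0.686]
contact_force: [0.4, 0.9, -2.5]
grip_width: 0.317
```

```bash
python3 - <<'E'
from st import *
s=st()
a=snap('top','top2')
b=snap('side','side2')
cv2.imwrite('pics/c3.png',cv2.resize(np.hstack([b[150:330,300:460],a[160:340,360:460][:180]]),None,fx=3,fy=3)[:,:,::-1])
p=np.array(s['position']);
E
```

```text
t 6.95 p [ 498.3 -304.6  129.6] yaw 26.98 F [ 0.4  0.9 -2.5] T [ 0.01 -0.05 -0.03] w 29.8 q6 -2.7
```

View pics/c3.png

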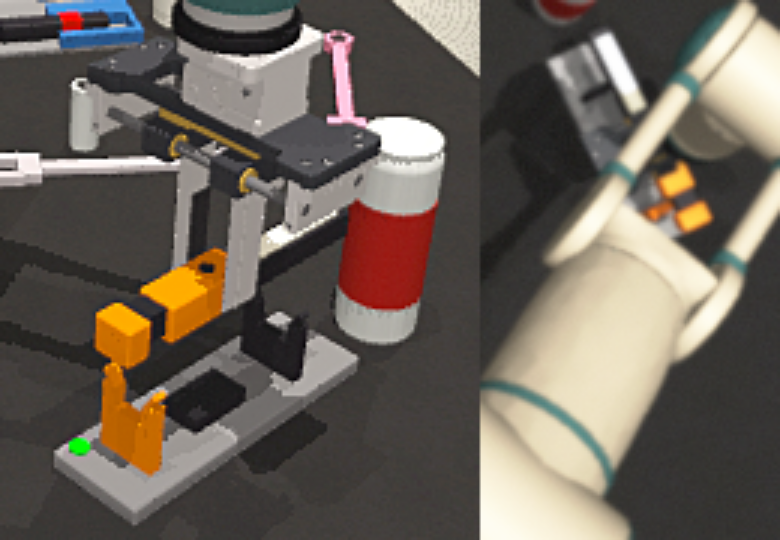

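Side view: the lamp is above the cradle and lined up. However, joint 6 is on its limit (-2.70) and the pose is clipped by about 4 mm. With the gripper a half turn the other way, joint 6 would sit near +0.5. So I'll lay the lamp on free table, regrasp it a half turn round, and come back.

>>> play_rows(deltas=[[[0, 0, 2], 0], [[-0.4, 0.9, 4], -0.03], [[-0.9, 2.2, 2], -0.055], [[-0.9, 2.2, 0], -0.055], [[-1.0, 2.2, 0], -0.055], [[-1.0, 2.2, 0], -0.055], [[-1.0, 2.2, 0], -0.055], [[-1.0, 2.2, 0], -0.055], [[-1.0, 2.2, 0], -0.055], [[-0.6, 2.4, 0], -0.056], [[0, 0, 0], 0], [[0, 0, 0], 0]])

```text
t: 8.55
position: [0.4203, -0.1177, 0.2091]
eef_rot: [-0.002, 0.708, -0.001, 0.706]
contact_force: [0.8, -0.6, -3.5]
grip_width: 0.314
```

```bash
python3 -c "
from st import *
print(st()['q'])"
```

```text
t 8.55 p [ 420.3 -117.7  209.1] yaw 0.05 F [ 0.8 -0.6 -3.5] T [ 0.04 -0.01  0.01] w 29.5 q6 -2.0
[-0.42830704  0.07660893  1.7991503  -0.00542701  1.26722352 -1.99841041]
```

>>> play_rows(deltas=[[[0, 0, -3], 0], [[0, 0, -4], 0], [[0, 0, -4], 0], [[0, 0, -3.5], 0], [[0, 0, -2], 0], [[0, 0, -1], 0], [[0, 0, -0.5], 0], [[0, 0, -0.2], 0], [[0, 0, 0], 0], [[0, 0, 0], 0]])

```text
t: 9.8
position: [0.42, -0.1171, 0.0268]
eef_rot: [-0.001, 0.709, -0.001, 0.706]
contact_force: [-0.4, -0.4, -2.3]
grip_width: 0.32
```

>>> play_rows(deltas=[[[0, 0, -0.2], 0], [[0, 0, -0.1], 0], [[0, 0, 0], 0]])

```text
t: 10.18
position: [0.4199, -0.1171, 0.0239]
eef_rot: [-0.001, 0.709, -0.001, 0.705]
contact_force: [-1.8, 0.8, 4.6]
grip_width: 0.319
```

>>> play_rows(deltas=[[[0, 0, 0], 0], [[0, 0, 0], 0], [[0, 0, 0], 0], [[0, 0, 3], 0], [[0, 0, 4], 0], [[0, 0, 2], 0], [[0, 0, 0], -0.17], [[0, 0, 0], -0.17], [[0, 0, 0], -0.17], [[0, 0, 0], -0.17], [[0, 0, 0], -0.17], [[0, 0, 0], -0.17], [[0, 0, 0], -0.17], [[0, 0, 0], -0.17], [[0, 0, 0], -0.17], [[0, 0, 0], -0.17], [[0, 0, 0], -0.17], [[0, 0, 0], -0.17], [[0, 0, 0], -0.17], [[0, 0, 0], -0.17]], fingers=-0.3)

```text
t: 12.68
position: [0.4195, -0.1169, 0.1131]
eef_rot: [0.659, 0.263, -0.656, 0.259]
contact_force: [0.3, -0.8, -0.0]
grip_width: 0.65
```

>>> play_rows(deltas=[[[0, 0, 0], -0.17], [[0, 0, 0], -0.17], [[0, 0, 0], -0.17], [[0, 0, 0], -0.17], [[0, 0, 0], -0.082], [[0, 0, 0], 0], [[0, 0, 0], 0]])

```text
t: 13.55
position: [0.4195, -0.1169, 0.1132]
eef_rot: [0.709, 0.001, -0.705, -0.001]
contact_force: [-0.3, -0.3, -0.1]
grip_width: 0.65
```

```bash
python3 - <<'E'
from st import *
st()
a=snap('top','top3')
b=snap('side','side3')
cv2.imwrite('pics/c4.png',cv2.resize(np.hstack([b[150:330,200:400]]),None,fx=3,fy=3)[:,:,::-1])
E
```

```text
t 13.55 p [ 419.5 -116.9  113.2] yaw 0.04 F [-0.3 -0.3 -0.1] T [0.02 0.14 0.03] w 61.1 q6 1.13
```

View pics/c4.png

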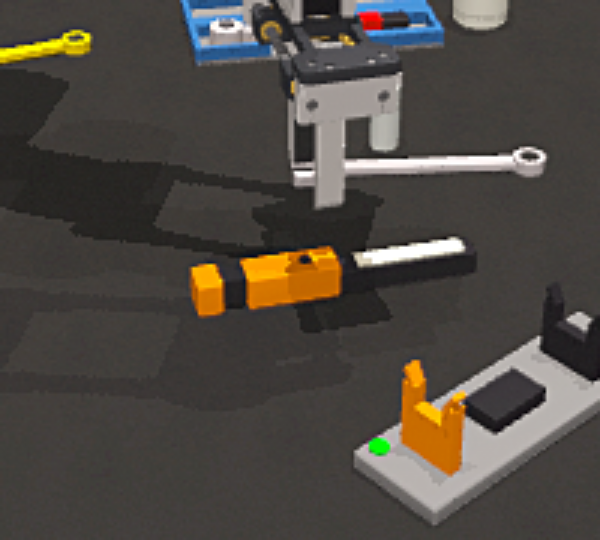

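The lamp is flat on the table. Before regrasping, I'll check where the lamp sits along its length relative to the TCP.

```bash
python3 - <<'E'
from meas import *
from st import *
im=cv2.imread('pics/side3.png');H,S,V=cv2.split(cv2.cvtColor(im,cv2.COLOR_BGR2HSV))
# dot and handle/head boundaries seen in crop (x/3+200, y/3+150), top edge z=.028
for n,(u,v),z in [('dot',(305,262),.028),('handle end near top',(196,290),.014),('groove l',(222,262),.026),('groove r',(246,258),.026),('handle top near edge front',(340,270),.028),('head end',(476,262),.010)]:
    print(n,np.round(onz('side',200+u/3,150+v/3,z)*1000,1))
m=comp(((H>8)&(H<32)&(S>150)&(V>100)).astype(np.uint8),(255,225,320,260))
ys,xs=np.nonzero(m);print(xs.min(),xs.max(),ys.min(),ys.max())
t=cv2.imread('pics/top3.png');H,S,V=cv2.split(cv2.cvtColor(t,cv2.COLOR_BGR2HSV))
k=comp(((H>8)&(H<32)&(S>150)&(V>100)).astype(np.uint8),(320,180,390,290));P,c,s,a=rect(k,.028);print(len(P),c,s,a)
k=comp(((S<40)&(V>215)).astype(np.uint8),(340,180,375,230));P,c,s,a=rect(k,.02);print(len(P),c,s,a)
cv2.imwrite('pics/c5.png',cv2.resize(t[170:290,300:400],None,fx=5,fy=5))
E
```

```text
dot [ 413.3 -121.4   28. ]
handle end near top [ 330.9 -116.5   14. ]
groove l [ 353.8 -102.7   26. ]
groove r [ 372.4 -102.1   26. ]
handle top near edge front [ 435.8 -138.1   28. ]
head end [ 548.1 -129.8   10. ]
263 313 232 255
178 [ 361.8 -116.1] [69.5 34.8] 1.05
531 [ 482.9 -147.7] [95.4 98.7] 78.95
```

View pics/c5.png

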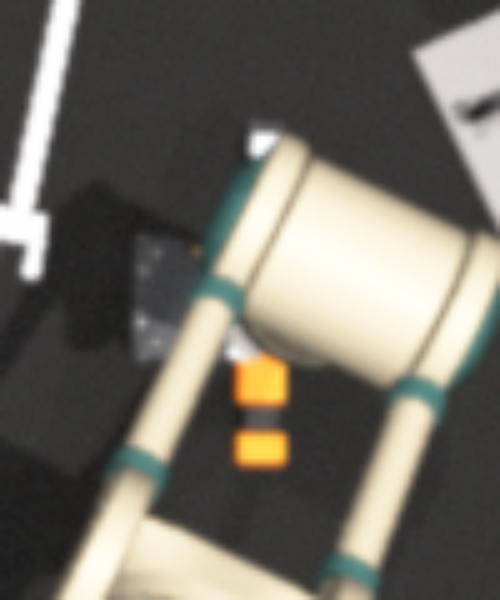

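The views disagree by about 2 mm either way, but on average the TCP is at lamp x = -20 as planned. Regrasp, lift and go to the cradle.

>>> play_rows(deltas=[[[0, 0, -3], 0], [[0, 0, -3], 0], [[0, 0, -2], 0], [[0, 0, -0.8], 0], [[0, 0, -0.2], 0], [[0, 0, 0], 0]])

```text
t: 14.4
position: [0.4201, -0.1172, 0.0238]
eef_rot: [0.709, 0.001, -0.705, -0.001]
contact_force: [-0.7, 0.5, -0.2]
grip_width: 0.65
```

>>> play_rows(deltas=[[[0, 0, 0], 0], [[0, 0, 0], 0], [[0, 0, 0], 0], [[0, 0, 0], 0], [[0, 0, 1], 0], [[0, 0, 3], 0], [[0, 0, 4], 0], [[0, 0, 4], 0], [[0, 0, 3], 0], [[0, 0, 1], 0], [[0, 0, 0], 0]], fingers=1, grip_force=30)

```text
t: 15.78
position: [0.4194, -0.1168, 0.1832]
eef_rot: [0.709, 0.001, -0.705, -0.001]
contact_force: [-0.6, 0.3, -3.7]
grip_width: 0.314
```

>>> play_rows(deltas=[[[0.4, -0.9, 0], 0.04], [[0.9, -2.2, 0], 0.055], [[0.9, -2.2, 0], 0.055], [[0.9, -2.2, 0], 0.055], [[0.9, -2.2, 0], 0.055], [[0.9, -2.2, 0], 0.055], [[0.9, -2.2, 0], 0.055], [[0.9, -2.2, 0], 0.055], [[0.8, -2.6, 0], 0.051], [[0, 0, 0], 0], [[0, 0, -3], 0], [[0, 0, -1], 0], [[0, 0, 0], 0], [[0, 0, 0], 0]])

```text
t: 17.52
position: [0.495, -0.3059, 0.144]
eef_rot: [0.689, 0.168, -0.685, 0.166]
contact_force: [0.0, -0.0, -2.7]
grip_width: 0.311
```

```bash
python3 - <<'E'
from st import *
st()
a=snap('top','top4')
b=snap('side','side4')
cv2.imwrite('pics/c6.png',cv2.resize(b[210:330,310:450],None,fx=5,fy=5)[:,:,::-1])
E
```

```text
t 17.52 p [ 495.  -305.9  144. ] yaw 27.25 F [ 0.  -0.  -2.7] T [-0.06  0.1   0.05] w 29.2 q6 0.42
```

View pics/c6.png

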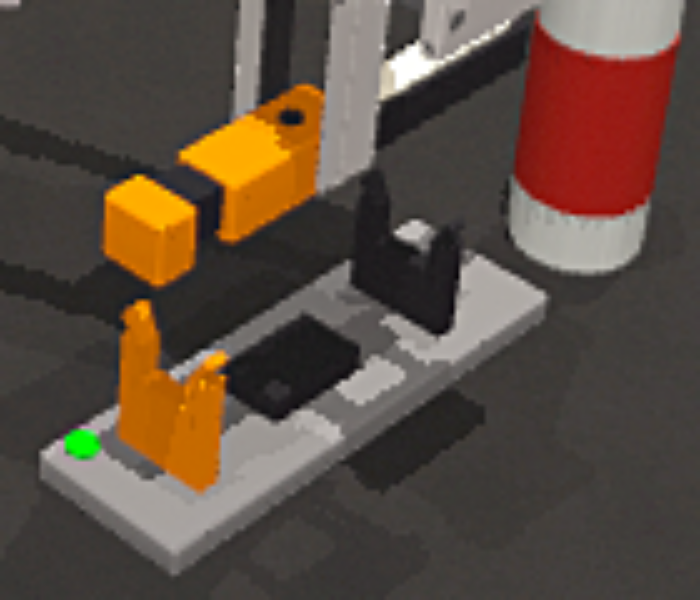

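The lamp is above the forks again with joint 6 at 0.42. I'll cross-check the cradle and lamp against this side view.

```bash
python3 - <<'E'
from st import *
c=np.array([.5128,-.2972,0]);a=np.radians(27.3);Rz=R.from_euler('z',a).as_matrix()
def cr(p): 
    u,v=proj('side',c+Rz@np.array(p)/1000);return round((u-310)*5),round((v-210)*5)
print('base corners top: left',cr([-115,37.5,15]),'near',cr([-115,-37.5,15]),'right',cr([115,-37.5,15]))
print('slot floor orange at y0,outer face',cr([-86,0,50]),'black floor',cr([55,0,44]))
print('block corners',[cr(p) for p in([-10,-15,27],)])
l=np.array([.495,-.3059,.144-.0235]); 
def lm(p):
    u,v=proj('side',l+Rz@(np.array(p)+[20,0,0])/1000);return round((u-310)*5),round((v-210)*5)
print('lamp end: near bottom',lm([-110,-15,0]),'near top',lm([-110,-15,28]),'left bottom',lm([-110,15,0]),'left top',lm([-110,15,28]))
print('groove near top edges',lm([-90,-15,28]),lm([-72,-15,28]))
E
```

```text
base corners top: left (39, 449) near (180, 551) right (552, 290)
slot floor orange at y0,outer face (165, 393) black floor (400, 253)
block corners [(322, 371)]
lamp end: near bottom (158, 288) near top (161, 224) left bottom (98, 250) left top (100, 187)
groove near top edges (200, 202) (235, 182)
```

The cradle and lamp offsets agree to about 1 px, so I'll lower with force checks.

>>> play_rows(deltas=[[[0, 0, -2], 0], [[0, 0, -2], 0], [[0, 0, -1], 0], [[0, 0, -0.5], 0], [[0, 0, -0.5], 0], [[0, 0, 0], 0]])

```text
t: 18.38
position: [0.4947, -0.306, 0.0834]
eef_rot: [0.689, 0.168, -0.686, 0.165]
contact_force: [0.6, -0.0, -2.6]
grip_width: 0.314
```

>>> play_rows(deltas=[[[0, 0, -0.3], 0], [[0, 0, -0.3], 0], [[0, 0, -0.3], 0], [[0, 0, 0], 0]])

```text
t: 18.88
position: [0.4944, -0.3058, 0.0739]
eef_rot: [0.689, 0.168, -0.686, 0.165]
contact_force: [-0.6, -0.3, -2.8]
grip_width: 0.317
```

>>> play_rows(deltas=[[[0, 0, -0.3], 0], [[0, 0, -0.2], 0], [[0, 0, -0.1], 0], [[0, 0, 0], 0]])

```text
t: 19.38
position: [0.4946, -0.3059, 0.0682]
eef_rot: [0.689, 0.168, -0.686, 0.165]
contact_force: [-0.6, 0.4, -2.5]
grip_width: 0.317
```

>>> play_rows(deltas=[[[0, 0, -0.1], 0], [[0, 0, 0], 0], [[0, 0, 0], 0]])

```text
t: 19.75
position: [0.4947, -0.3061, 0.0675]
eef_rot: [0.689, 0.168, -0.685, 0.165]
contact_force: [-0.0, 0.0, -0.2]
grip_width: 0.314
```

The weight is off the tool. Release, retreat up, and move above the wrench.

>>> play_rows(deltas=[[[0, 0, 0], 0], [[0, 0, 0], 0], [[0, 0, 0], 0], [[0, 0, 1], 0], [[0, 0, 3], 0], [[0, 0, 5], 0], [[0, 0, 5], 0], [[0, 0, 0], 0]], fingers=-0.3)

```text
t: 20.75
position: [0.4969, -0.3078, 0.2127]
eef_rot: [0.691, 0.165, -0.683, 0.168]
contact_force: [0.2, -0.1, -0.2]
grip_width: 0.65
```

>>> play_rows(deltas=[[[0.4, 1.6, 0], -0.04], [[0.7, 3.3, 0], -0.062], [[0.8, 3.3, 0], -0.062], [[0.8, 3.3, 0], -0.062], [[0.8, 3.3, 0], -0.062], [[0.8, 3.3, 0], -0.062], [[0.8, 3.3, 0], -0.062], [[0.8, 3.3, 0], -0.062], [[0.8, 3.3, 0], -0.062], [[0.7, 3.3, 0], -0.062], [[0.1, 1.9, 0], -0.029], [[0, 0, 0], 0], [[0, 0, 0], 0]], fingers=0.1)

```text
t: 22.38
position: [0.5692, 0.0254, 0.2068]
eef_rot: [0.707, -0.053, -0.703, -0.054]
contact_force: [-0.4, -0.0, 0.0]
grip_width: 0.45
```

```bash
python3 - <<'E'
from meas import *
from st import *
st()
a=snap('top','top5')
b=snap('side','side5')
cv2.imwrite('pics/c7.png',np.hstack([cv2.resize(b[220:330,310:430],(480,440)),cv2.resize(a[160:250,375:440],(318,440))])[:,:,::-1])
H,S,V=cv2.split(cv2.cvtColor(a,cv2.COLOR_RGB2HSV))
for n,m,roi,z in [('tray',(H>100)&(H<125)&(S>120)&(V>80),(180,140,250,245),.018),('jaw',(S<50)&(V>120),(290,208,325,232),.012),('ring',(S<50)&(V>120),(300,150,325,172),.012),
 ('lamphandle',(H>8)&(H<32)&(S>150)&(V>100),(395,205,440,245),.072),('lens',(S<40)&(V>225),(385,170,425,210),.064)]:
    k=comp(m.astype(np.uint8),roi)
    if k.sum()>3: P,c,s,ang=rect(k,z);print(n,len(P),c,s,ang,np.round(axis(P)[0]*1000,1))
E
```

```text
t 22.38 p [569.2  25.4 206.8] yaw -8.66 F [-0.4 -0.   0. ] T [-0.01  0.15  0.03] w 42.3 q6 1.64
tray 895 [536.2 321.8] [130.1 253.3] 85.87 [555.1 321. ]
jaw 435 [462.4  27.7] [ 74.2 109.2] 1.52 [452.4  31.6]
ring 240 [655.4  17.1] [69.4 78.3] 1.43 [674.6  16.6]
lamphandle 339 [ 459.  -316.9] [112.8  52.6] 36.25 [ 462.  -318.7]
lens 135 [ 564.6 -272.3] [84.1 15.6] 27.18 [ 564.1 -272.1]
```

View pics/c7.png

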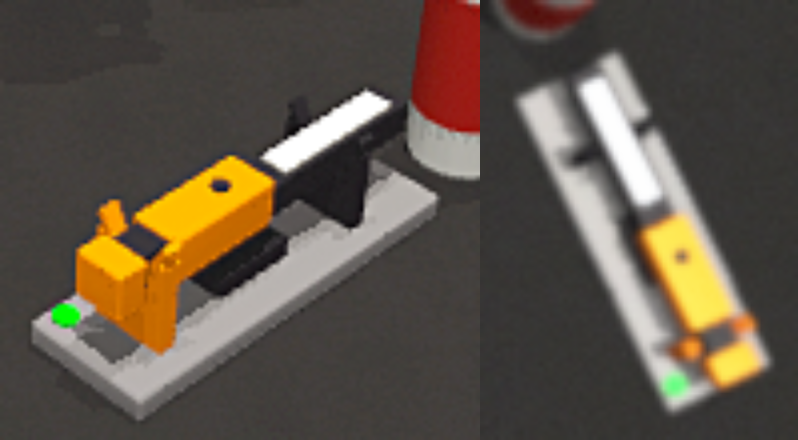

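The lamp sits level in both forks, with the groove in the orange fork and the head in the black one. Next, down onto the wrench shaft at wrench x of about +15, clear of the socket.

>>> play_rows(deltas=[[[0, 0.1, -4], 0], [[0, 0, -5], 0], [[0, 0, -4], 0], [[0, 0, -3], 0], [[0, 0, -1.5], 0], [[0, 0, -0.6], 0], [[0, 0, -0.2], 0], [[0, 0, 0], 0]])

```text
t: 23.48
position: [0.5704, 0.0269, 0.0252]
eef_rot: [0.708, -0.053, -0.702, -0.054]
contact_force: [0.7, 0.4, 0.3]
grip_width: 0.448
```

>>> play_rows(deltas=[[[0, 0, 0], 0], [[0, 0, 0], 0], [[0, 0, 0], 0], [[0, 0, 0], 0], [[0, 0, 0], 0], [[0, 0, 1], 0], [[0, 0, 2], 0], [[0, 0, 4], 0], [[0, 0, 5], 0], [[0, 0, 4], 0], [[0, 0, 0], 0], [[0, 0, 0], 0]], fingers=1, grip_force=40)

```text
t: 24.98
position: [0.5684, 0.0273, 0.1829]
eef_rot: [0.706, -0.053, -0.704, -0.054]
contact_force: [-0.1, -0.4, -2.5]
grip_width: 0.141
```

```bash
python3 - <<'E'
from st import *
s=st();p=s['position']*1000
a=np.radians(-4.1);bay=np.array([536.2,321.8])+33*np.array([-np.sin(a),np.cos(a)])
t=bay+15*np.array([np.cos(a),np.sin(a)]);print('bay',bay,'tcp target',t,'delta',t-p[:2])
b=snap('side','side6');cv2.imwrite('pics/c8.png',cv2.resize(b[90:250,250:420],None,fx=3.5,fy=3.5)[:,:,::-1])
E
```

```text
t 24.98 p [568.4  27.3 182.9] yaw -8.67 F [-0.1 -0.4 -2.5] T [ 0.03  0.11 -0.03] w 13.3 q6 1.65
bay [538.55941566 354.71554584] tcp target [553.52102741 353.64308417] delta [-14.88018769 326.33034898]
```

View pics/c8.png

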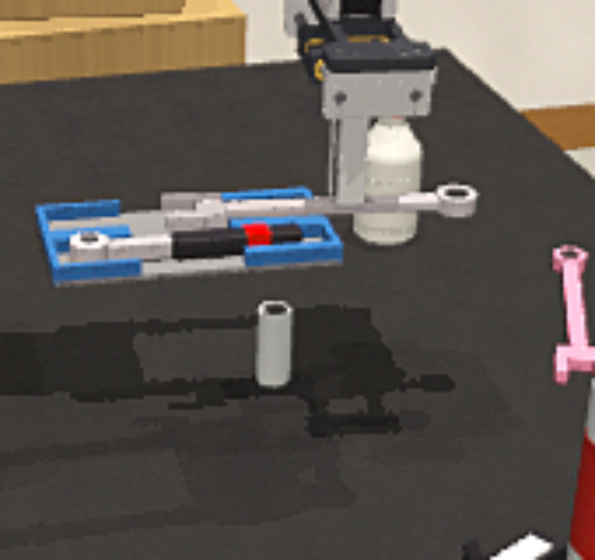

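The wrench is held level, the socket is still standing, and the bottle is clear. On to the left bay.

>>> play_rows(deltas=[[[-0.1, 1.7, 0], 0.01], [[-0.2, 3.6, 0], 0.01], [[-0.2, 3.6, 0], 0.01], [[-0.2, 3.6, 0], 0.01], [[-0.2, 3.6, 0], 0.01], [[-0.2, 3.6, 0], 0.01], [[-0.2, 3.6, 0], 0.01], [[-0.1, 3.6, 0], 0.01], [[-0.1, 3.6, 0], 0], [[0, 2.1, 0], 0], [[0, 0, 0], 0], [[0, 0, -4], 0], [[0, 0, -4], 0], [[0, 0, -1], 0], [[0, 0, 0], 0], [[0, 0, 0], 0]])

```text
t: 27.02
position: [0.556, 0.3533, 0.0962]
eef_rot: [0.71, -0.024, -0.704, -0.027]
contact_force: [-1.4, -0.4, -1.9]
grip_width: 0.142
```

```bash
python3 - <<'E'
from st import *
s=st();p=s['position'];print('delta',np.array([553.5,353.6])-p[:2]*1000)
a=snap('top','top7');b=snap('side','side7')
cv2.imwrite('pics/c9.png',np.hstack([cv2.resize(a[140:245,180:260],(450,590)),cv2.resize(b[110:180,250:292],(350,590))])[:,:,::-1])
yw=np.radians(-4.1);u=np.array([np.cos(yw),np.sin(yw),0])
for d in(-125,81): print('wrench pt',d,proj('top',p+u*d/1000+[0,0,-.012]))
E
```

```text
t 27.02 p [556.  353.3  96.2] yaw -4.12 F [-1.4 -0.4 -1.9] T [0.   0.18 0.01] w 13.3 q6 2.1
delta [-2.49682108  0.34678392]
wrench pt -125 (np.float64(196.7102874064982), np.float64(224.86109288980094))
wrench pt 81 (np.float64(204.88661947480045), np.float64(158.6156895012691))
```

View pics/c9.png

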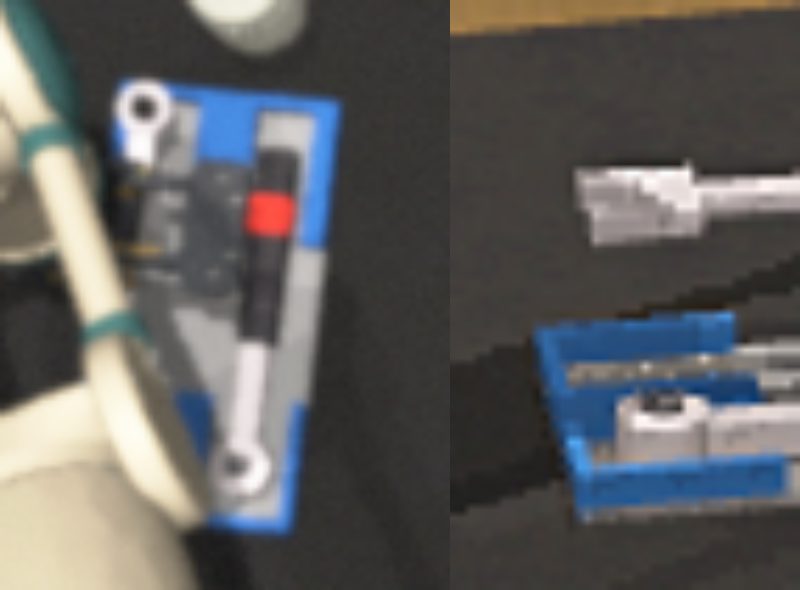

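The ring is at about (205.4,159.0) in the top picture, within 1 px of the prediction. I'll correct x by -2.5 mm and lower.

>>> play_rows(deltas=[[[-0.25, 0, 0], 0], [[0, 0, -2], 0], [[0, 0, -2], 0], [[0, 0, -0.6], 0], [[0, 0, 0], 0], [[0, 0, 0], 0]])

```text
t: 27.88
position: [0.5528, 0.3534, 0.0493]
eef_rot: [0.709, -0.024, -0.704, -0.026]
contact_force: [-0.2, 0.4, -1.6]
grip_width: 0.139
```

>>> play_rows(deltas=[[[0, 0, -0.5], 0], [[0, 0, -0.5], 0], [[0, 0, -0.4], 0], [[0, 0, -0.3], 0], [[0, 0, -0.2], 0], [[0, 0, 0], 0], [[0, 0, 0], 0]])

```text
t: 28.75
position: [0.552, 0.353, 0.0296]
eef_rot: [0.709, -0.024, -0.705, -0.026]
contact_force: [-1.5, -0.7, 1.7]
grip_width: 0.14
```

>>> play_rows(deltas=[[[0, 0, 0], 0], [[0, 0, 0], 0], [[0, 0, 0], 0], [[0, 0, 1], 0], [[0, 0, 3], 0], [[0, 0, 5], 0], [[0, 0, 5], 0], [[0, 0, 4], 0], [[-4, -3, 0], 0], [[-5, -4, 0], 0], [[-5, -4, 0], 0], [[-5, -4, 0], 0], [[-3, -3, 0], 0], [[0, 0, 0], 0], [[0, 0, 0], 0]], fingers=0.15)

```text
t: 30.62
position: [0.3369, 0.1764, 0.2102]
eef_rot: [0.71, -0.024, -0.704, -0.027]
contact_force: [0.4, 0.4, -1.4]
grip_width: 0.427
```

```bash
python3 - <<'E'
from st import *
st()
a=snap('top','top8');b=snap('side','side8')
z=lambda i,s:cv2.resize(i,s)
cv2.imwrite('pics/c10.png',np.vstack([np.hstack([z(a[140:245,185:255],(200,300)),z(a[150:250,370:440],(210,300)),z(b[170:230,310:360],(250,300))]),z(b[120:220,245:465],(660,300))])[:,:,::-1])
E
```

```text
t 30.62 p [336.9 176.4 210.2] yaw -4.12 F [ 0.4  0.4 -1.4] T [-0.04  0.13 -0.  ] w 40.1 q6 1.94
```

View pics/c10.png

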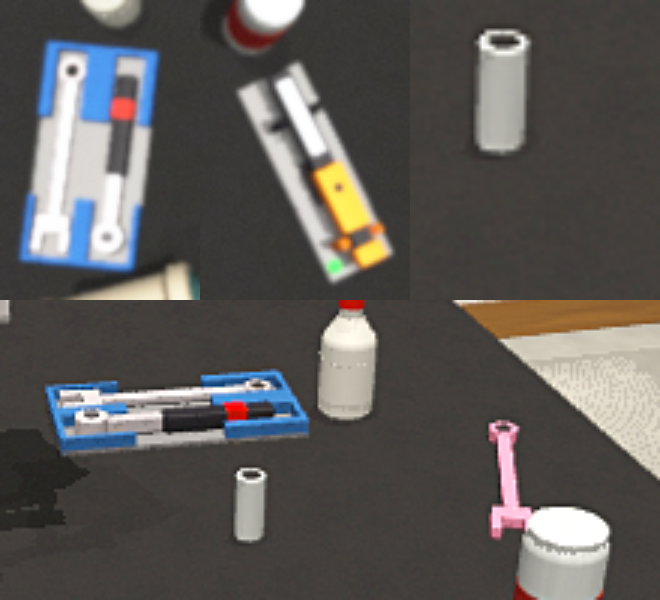

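The wrench lies inside the left bay with its jaw in the wide end. The lamp is still on the cradle, the socket, bottle, can and ratchet are undisturbed, and the gripper is empty and clear.

```bash
python3 -c "
from plant import manip
print(manip.finish_job())"
```

```text
the job is handed in; nothing more can be done
None
```

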